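Change the cup on a press-to-run blender and run it

ROBOT

A 7-joint arm with a two-finger parallel gripper is mounted at the origin on the work surface. World frame = base frame: x ahead of the robot, y to its left, z up, the work surface at z = 0. Lengths are in m, angles in rad, forces in N, time in s.
With the tool pointing down it reaches from about 0.4 to 0.9 m from the base axis. Payload 5.5 kg.
Tool frame: the origin (TCP) lies midway between the tips of the shut fingers; the grasp point (between the pads) lies 19 mm behind it; z points along the fingers, x is the direction in which the jaws open and shut, and the axes are right-handed (so a half turn about z gives the same grasp; the last joint's range is limited). The gripper opens to 92 mm and grips with 3 to 60 N. Pads are 19 mm wide; open, the fingers measure 130 mm over their backs; the gripper's body (75 mm by 190 mm) begins 47 mm behind the grasp point.
Start: joints at [-0.886, 0.501, -0.427, 1.55, 0.221, 1.138, -0.21], TCP at [0.266, 0.593, 0.227] pointing down, gripper open.
Joint ranges: [-2.88, 2.88], [-0.31, 2.03], [-1.54, 1.56], [0.2, 2.42], [-1.41, 4.55], [0.19, 2.02], [-2.57, 2.57]. Speed limits (rad/s): [2.57, 2.57, 3.14, 3.14, 3.14, 3.14, 3.14].

INTERFACE

Orientations are given as a unit quaternion [x, y, z, w].
In Python, from bench import bot, hand, ik, camera, camera_params gives the robot as it stands. Calls block until the motion is done:
- bot.move_ptp(position, orientation): joint-space move of the TCP to a pose.
- bot.line_to(position, rotation=None, rate=0.15): straight line of the TCP; rotation=None keeps the orientation; rate is the mean speed in m/s.
- bot.move_j(angles): joint-space move.
- hand.gripper_open() and hand.grab(strength=None): open the fingers fully, or close them until they stop; strength is the grip in N (None keeps the last).
- bot.sleep(seconds).
- ik(position, orientation): joint angles nearest the present ones, or None.
- bot.sense(): the state.
- camera(name): name is "scene" or "top"; returns (picture, depth): 384x512x3 uint8, red, green, blue; 384x512 float32, m along the optical axis (not along the pixel's ray), 0 where there is no reading.
- camera_params(name): a dict with "K" (3x3 intrinsics, pixels), "R" (3x3) and "t" (3): a world point X has camera coordinates R X + t. Camera axes: x right, y down, z forward; pixel columns grow to the right and rows downward; lengths in m; the calibration is good to about 2 mm. A picture is of the moment at which its call begins. camera_params takes no time and is no camera call.
A pose or a line that the arm cannot do raises bot.Unreachable and nothing moves.
- bot.job_done(): hands the job in, once; it reports no verdict.
The state is a dict: "time": time; "q": joint angles; "joint_velocities": joint speeds; "tau": joint torques, N m; "ee_pos": TCP position; "tcp_rot": TCP orientation; "ft_force": force on the tool from outside, world axes, zero at the start; "torque": the same for the moment, N m; "finger_gap": finger opening in m.
Only numpy, scipy, OpenCV 4.12 (cv2) and the standard library are available. Lean on these libraries where they do the work, as an engineer would, in place of code of your own. Each camera call takes 0.05 s, during which the arm holds its last target. There are 200 camera calls.

TASK

Lift the tall cup out of the blender, stand it down in the empty pocket of the cup rack and let go of it. Then take the short cup from the rack, turn it until its two lugs drop into the slots of the blender's collar, and push it fully home against the spring: finish while still gripping the short cup and pressing it down. Leave the small glass shaker and the open steel cup that stand between blender and rack where they are.

Things in the scene. Friction and masses are not known exactly. Their poses are not given: they have to be found in the camera images.
- blender: Grey motor base of a press-to-run blender, fixed, 136 mm across. Origin: under its centre on the table, z up, steel badge at its -x front. A cup with its lugs in line with the slots (along the base's x, either way round) slides 12 mm down into the black collar and rests on the press plate; out of line, its lugs sit on the collar's top.
- blender_mouth (a point): Centre of the opening of the blender's black collar, level with its top, 110 mm above the table; axes as blender. The collar is a ring about 75 mm outside, opening 45 mm, 22 mm high, cut through by two slots 14 mm wide along +x and -x.
- press_plate (a joint): Spring-loaded steel plate, diameter 42, in the collar: travel in m, 0 = up (its top 98 mm above the table), 0.008 = fully down (90 mm). It starts to move at about 5 N, takes about 10 N fully down, and rises when the push ends. The weight of a cup does not move it.
- tall_cup: Tall upside-down cup, 105 mm tall, 0.17 to 0.31 kg. Origin: centre of its underside, z up. From below: black round collar, diameter 40, z 0 to 22, with two opposite lugs along the cup's x, 10 wide, reaching 31 from the axis, z 0 to 14; above, aluminium body 50 x 50 mm square, faces square to x and y. Thin black bar on top along x. A half turn is the same fit. Starts meshed in the blender, resting on the plate.
- short_cup: Short upside-down cup, 80 mm tall, 0.13 to 0.23 kg. Origin: centre of its underside, z up. From below: black round collar, diameter 40, z 0 to 22, with two opposite lugs along the cup's x, 10 wide, reaching 31 from the axis, z 0 to 14; above, aluminium body 50 x 50 mm square, faces square to x and y. Thin black bar on top along x. A half turn is the same fit. Starts in the rack; fully home its underside is at 90 mm.
- rack: Cup rack fixed to the table: white board 100 (x) x 215 (y) x 8 mm with two black-walled pockets 130 mm apart along y, each 70 (x) by 48 (y) mm inside, walls 4 mm thick and 16 mm high (tops 24 mm above the table). Origin: under the board's centre.
- pocket_short (a point): Centre of the floor of the pocket that holds the short cup, 8 mm above the table; axes as rack.
- pocket_empty (a point): Centre of the floor of the empty pocket, 8 mm above the table; axes as rack. A cup stands in it lug end down with its x axis along the rack's x (either way round), underside on the floor.
- shaker: Bystander: small glass shaker, diameter 38, 70 mm tall; origin under its centre.
- steel_cup: Bystander: open steel cup, diameter 72, 85 mm tall; origin under its centre.
Not all that is in view belongs to the job. What is shaped like the short_cup but blue is not meant. Leave any blue look-alike of the rack alone.

How it is judged:
By the outcome, as a careful person would: the job done as asked, in the order asked, and still so for the second after the job is handed in, while the arm keeps its last pose, push and grip.
It also fails if it takes over 59 s, if anything falls off the work surface, if the arm or the gripper's body presses on something with over 40 N, if the wrist force passes 120 N, or if a joint passes its speed limit or range.

## Working session

There is one attempt and no reset: what is moved stays moved. The work goes in short steps, each a Python script; the robot and the scene stay as the last script left them, time stands still between calls to the robot, and variables do not carry over. Pictures are saved under pics/ and viewed, on a budget of 10 in all, crops included, one or two more only if the job needs it, and the job is handed in when it is done.

```bash
ls; mkdir -p pics; python3 - <<'E'
from bench import bot,hand,ik,camera,camera_params
import cv2,numpy as np
for n in("scene","top"):
    p,d=camera(n);cv2.imwrite(f"pics/{n}0.png",p[:,:,::-1]);np.savez(f"{n}0.npz",p=p,d=d)
    c=camera_params(n);print(n,c["K"].tolist(),np.round(c["R"],4).tolist(),c["t"],(d>0).mean(),'pos',-c["R"].T@c["t"])
s=bot.sense();print(s)
E
```

```text
pics
scene [[451.4268678852626, 0.0, 247.7432187436333], [0.0, 451.4268678852626, 198.44513127415738], [0.0, 0.0, 1.0]] [[0.4712, 0.882, -0.0063], [0.6437, -0.3487, -0.6812], [-0.603, 0.3169, -0.7321]] [-0.21838028 -0.24278235  1.49192153] 0.9962005615234375 pos [ 1.15883482 -0.36490293  0.92542464]
top [[494.38368463952594, 0.0, 246.92597417487224], [0.0, 494.38368463952594, 189.86975462468808], [0.0, 0.0, 1.0]] [[0.0102, -0.9999, 0.0069], [-0.9922, -0.0109, -0.1239], [0.124, -0.0056, -0.9923]] [-0.03861107  0.50641623  1.54249724] 0.9961293538411459 pos [ 0.31158908 -0.02445559  1.59359974]
{'time': 0.1, 'q': array([-0.88580581,  0.501771  , -0.42680872,  1.55134677,  0.22078508,
        1.13830817, -0.21032497]), 'joint_velocities': array([ 2.98771643e-07, -1.13135438e-03, -5.64576604e-04, -2.82867173e-03,
       -4.16673018e-04, -1.12999805e-03, -1.04377816e-03]), 'tau': array([-1.16732487e-02, -5.67872643e+01, -5.83830222e+00, -2.79913670e+01,
       -6.89582666e-02,  2.41856812e-02,  5.25069891e-05]), 'ee_pos': array([0.26587497, 0.59243512, 0.22577103]), 'tcp_rot': array([ 8.39457193e-01,  5.43425088e-01, -7.68631071e-04,  4.51435190e-04]), 'ft_force': array([-0.17514604,  0.86302973,  0.61119582]), 'torque': array([ 0.05198013, -0.01297123, -0.00262405]), 'finger_gap': 0.09170838760733128}
```

View pics/scene0.png

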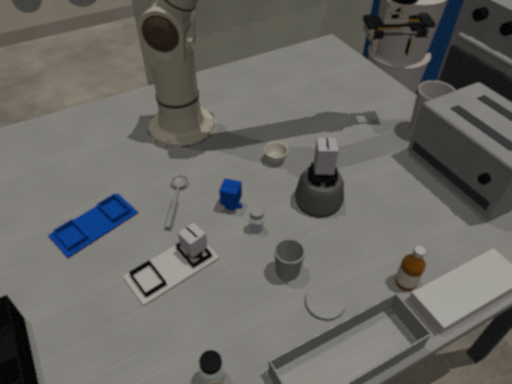

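View pics/top0.png

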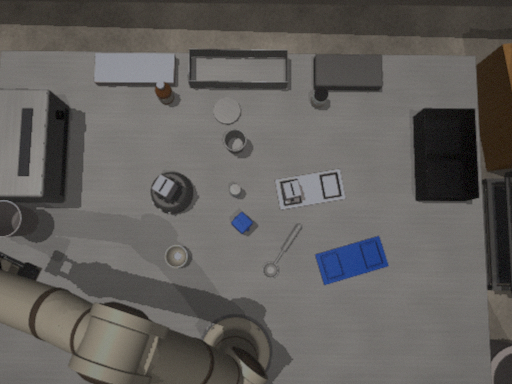

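Top view: the blender with the tall cup is at (172,190). The white rack is at (310,190), with the short silver cup at (291,190) and the empty pocket at (331,185). The shaker is at (235,189) and the steel cup at (235,142). 
Candidates: silver short cup (291,190 top; 193,240 scene) vs blue cup (242,223 top; 231,193 scene), and white rack vs blue rack (352,260). The silver cup and white rack match the description. I'll confirm with enlarged crops.

```bash
python3 - <<'E'
import cv2,numpy as np
T=cv2.imread("pics/top0.png");S=cv2.imread("pics/scene0.png")
def crop(I,x,y,w,h,k):
    c=cv2.resize(I[y:y+h,x:x+w],None,fx=k,fy=k,interpolation=cv2.INTER_CUBIC)
    c=np.clip(c*1.5,0,255).astype(np.uint8)
    for i in range(0,w,10):
        cv2.line(c,(i*k,0),(i*k,6),(0,0,255),1);
        if i%20==0: cv2.putText(c,str(x+i),(i*k,16),0,.35,(0,0,255),1)
    for j in range(0,h,10):
        cv2.line(c,(0,j*k),(6,j*k),(0,0,255),1);
        if j%20==0: cv2.putText(c,str(y+j),(8,j*k+4),0,.35,(0,0,255),1)
    return c
# top: blender, rack
a=crop(T,140,160,60,60,6);b=crop(T,270,160,73,60,6)
c=crop(S,120,220,100,80,4);d=crop(S,285,135,66,80,4)
out=np.zeros((360+320,800,3),np.uint8)
out[:360,:360]=a;out[:360,362:362+438]=b
o2=np.zeros((320,800,3),np.uint8);o2[:,:400]=c;o2[:,402:666]=d
cv2.imwrite("pics/c1.png",out[:360]);cv2.imwrite("pics/c2.png",o2)
E
```

```text
(no output)
```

View pics/c1.png

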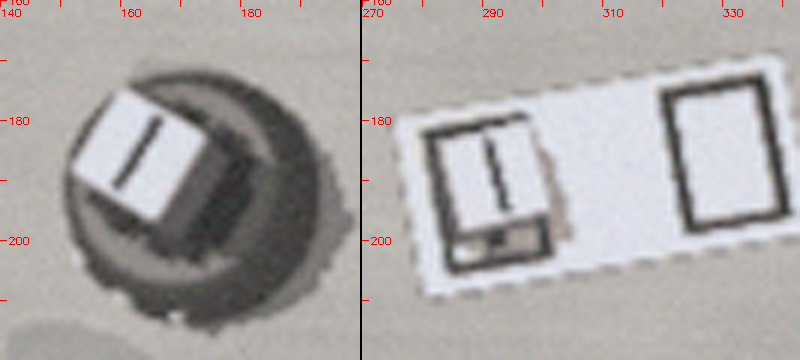

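View pics/c2.png

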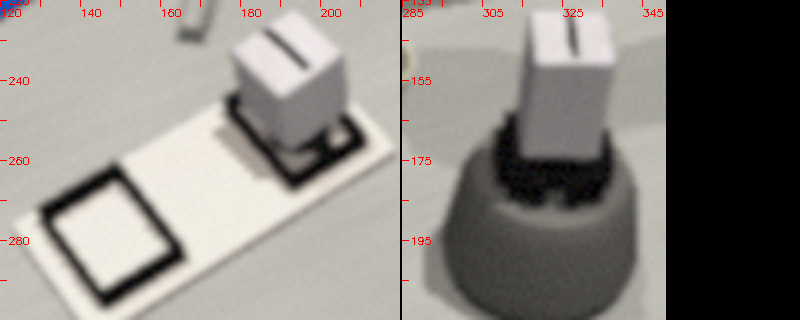

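The crops show both cups as silver and square with a black bar on top, and the white rack's empty pocket is clear. The tall cup's top corners in the top view are (160.8,174.5), (174.5,182.5), (166.3,197), (151.7,187.8). The short cup's are (282.2,183.3), (297.5,180), (301,195.3), (285.5,199.5).

```bash
cat > h.py <<'E'
import numpy as np,cv2
from bench import bot,hand,ik,camera,camera_params
def P(n):
    c=camera_params(n);return c["K"]@np.c_[c["R"],c["t"]],c
def tri(a,b):  # a: top px, b: scene px
    X=cv2.triangulatePoints(P("top")[0],P("scene")[0],np.float64(a).T,np.float64(b).T);return (X[:3]/X[3]).T
def back(n,px,z):
    c=P(n)[1];o=-c["R"].T@c["t"];d=(c["R"].T@np.linalg.inv(c["K"])@np.c_[np.float64(px),np.ones(len(px))].T).T
    return o+d*((z-o[2])/d[:,2])[:,None]
def cloud(n,d):
    c=P(n)[1];v,u=np.indices(d.shape);K=c["K"]
    p=np.stack([(u-K[0,2])/K[0,0]*d,(v-K[1,2])/K[1,1]*d,d],-1)
    return (p-c["t"])@c["R"]
E
python3 - <<'E'
from h import *
A={'tall':([(160.8,174.5),(174.5,182.5),(166.3,197),(151.7,187.8)],[(316.25,138),(336,138),(338.25,151.25),(317.5,150.5)]),
'short':([(282.2,183.3),(297.5,180),(301,195.3),(285.5,199.5)],[(193.75,222.5),(206.25,233),(191.75,244.25),(178.25,233.75)]),
'empty':([(319.7,175.3),(337.2,172.3),(341.7,195.8),(324.7,199)],[(149.5,261.2),(166.3,283.8),(146.3,296.7),(130,273)])}
for k,(a,b) in A.items():
    ca=np.mean(a,0);cb=np.mean(b,0);X=tri([ca],[cb])[0];print(k,'tri',X.round(4))
    for n,q in(("top",a),("scene",b)):
        w=back(n,q,{'tall':.203,'short':.088,'empty':.024}[k])[:,:2]
        e=np.roll(w,-1,0)-w
        print(n,w.mean(0).round(4),'len',np.linalg.norm(e,axis=1).round(3),'ang',np.degrees(np.arctan2(e[:,1],e[:,0])).round(1)%90)
for n in("top","scene"):
    z=np.load(n+"0.npz");W=cloud(n,z["d"]).reshape(-1,3)
    for k,c,lo,hi,r in(('tall',back("top",[np.mean(A['tall'][0],0)],.203)[0],.196,.212,.05),('short',back("top",[np.mean(A['short'][0],0)],.088)[0],.08,.096,.05)):
        m=(abs(W[:,2]-(lo+hi)/2)<(hi-lo)/2)&(np.hypot(*(W[:,:2]-c[:2]).T)<r)
        w=W[m];r_=cv2.minAreaRect(np.float32(w[:,:2]*1000));print(n,k,m.sum(),np.median(w[:,2]).round(4),r_)
# objects for clearance
for k,p,zz in(('bl base',(172,192),.06),('shaker',(235,188),.07),('steel',(235,138),.085),('bluecup',(242,221),.08),('bowl',(177,256),.05)):print(k,back("top",[p],zz)[0].round(3))
# rack board outer corners
w=back("top",[(276.5,179.5),(338.5,169.5),(345,199),(281,209)],.008)[:,:2];e=np.roll(w,-1,0)-w
print('rack',w.mean(0),np.linalg.norm(e,axis=1),np.degrees(np.arctan2(e[:,1],e[:,0])))
# blender body: fit circle on points z .085-.09 (top shoulder) 
E
```

```text
tall tri [0.4956 0.2051 0.2019]
top [0.4954 0.2048] len [0.046 0.047 0.049 0.046] ang [60.3 62.2 58.5 57.4]
scene [0.4963 0.2045] len [0.049 0.05  0.05  0.047] ang [61.5 60.5 58.3 59.6]
short tri [ 0.503  -0.17    0.0839]
top [ 0.5024 -0.17  ] len [0.048 0.048 0.049 0.051] ang [12.9 12.7 15.8 11.5]
scene [ 0.506  -0.1703] len [0.046 0.046 0.047 0.048] ang [16.7 18.3 19.9 17.4]
empty tri [ 0.5259 -0.3022  0.0167]
top [ 0.5246 -0.3022] len [0.057 0.077 0.056 0.078] ang [10.4 10.1 11.3 11.4]
scene [ 0.5307 -0.3011] len [0.08  0.053 0.08  0.053] ang [ 9.2 11.2  9.  11.1]
top tall 305 0.2033 ((497.4299011230469, 208.14816284179688), (50.713138580322266, 49.71699905395508), 60.425479888916016)
top short 255 0.0884 ((505.26043701171875, -169.18331909179688), (50.464195251464844, 49.606056213378906), 14.904372215270996)
scene tall 306 0.2031 ((496.2136535644531, 204.45260620117188), (50.059688568115234, 50.001487731933594), 59.625675201416016)
scene short 384 0.0884 ((502.887451171875, -172.60562133789062), (52.06385040283203, 50.198760986328125), 14.960803985595703)
bl base [0.494 0.201 0.06 ]
shaker [0.507 0.004 0.07 ]
steel [0.663 0.006 0.085]
bluecup [ 0.405 -0.019  0.08 ]
bowl [0.296 0.181 0.05 ]
rack [ 0.51423948 -0.2383806 ] [0.20471775 0.09829201 0.20958745 0.09689683] [ -80.11980613 -168.39097587   99.5059228     8.75673417]
```

Both top heights agree with the text: 0.203 for the tall cup and 0.088 for the short one. I'll check reachability for the planned yaws, then go to the tall cup.

```bash
cat >> h.py <<'E'
from scipy.spatial.transform import Rotation as Ro
def Q(deg): return (Ro.from_euler('z',deg,degrees=True)*Ro.from_euler('x',180,degrees=True)).as_quat()
def st(m=''):
    s=bot.sense();print(m,'t%.1f'%s['time'],s['ee_pos'].round(4),'yaw%.1f'%(Ro.from_quat(s['tcp_rot']).as_euler('xyz',degrees=True)[2]),'F',s['ft_force'].round(1),'M',s['torque'].round(2),'gap%.4f'%s['finger_gap']);return s
TALL=np.array([.4965,.2055]);YT=-30.;SH=np.array([.504,-.171]);YS=15.;EM=np.array([.5265,-.302]);YR=10.
E
python3 - <<'E'
from h import *
for nm,p,z,b in(('tall',TALL,.156,YT),('tallup',TALL,.24,YT),('empty',EM,.066,YR),('emptyup',EM,.24,YR),('short',SH,.041,YS),('shortup',SH,.2,YS),('shblender',TALL,.123,YT)):
    print(nm,{o:(None if (r:=ik([*p,z],Q(b+o))) is None else np.round(r,2).tolist()) for o in(-90,0,90,180)})
E
```

```text
tall {-90: [-1.28, 0.62, 1.13, 1.94, -0.66, 1.02, -1.94], 0: [-0.44, 0.35, -0.01, 1.91, 0.0, 0.88, -0.97], 90: [-0.18, 0.37, -0.32, 1.9, 0.15, 0.89, 0.47], 180: [0.03, 0.41, -0.59, 1.9, 0.28, 0.91, 1.93]}
tallup {-90: [-1.42, 0.61, 1.36, 1.86, -0.64, 1.22, -1.94], 0: [-0.42, 0.25, -0.02, 1.83, 0.01, 1.06, -0.97], 90: [-0.17, 0.27, -0.32, 1.82, 0.1, 1.06, 0.52], 180: [0.03, 0.3, -0.57, 1.82, 0.18, 1.08, 2.01]}
empty {-90: [-0.04, 0.7, 0.71, 1.81, -0.59, 0.86, -0.44], 0: [0.19, 0.62, 0.39, 1.8, -0.31, 0.79, 0.91], 90: [0.44, 0.59, 0.05, 1.79, -0.04, 0.77, 2.26], 180: [-0.27, 0.94, 1.13, 1.81, -0.98, 1.07, -1.73]}
emptyup {-90: [0.04, 0.42, 0.58, 1.68, -0.25, 1.12, -0.71], 0: [0.12, 0.4, 0.46, 1.68, -0.2, 1.11, 0.82], 90: [0.21, 0.39, 0.34, 1.67, -0.14, 1.1, 2.34], 180: [-0.3, 0.62, 1.13, 1.69, -0.6, 1.22, -1.99]}
short {-90: [-0.02, 0.55, 0.37, 1.99, -0.32, 0.65, -0.75], 0: [0.16, 0.53, 0.15, 1.99, -0.12, 0.63, 0.65], 90: [0.37, 0.53, -0.12, 1.98, 0.1, 0.64, 2.02], 180: [-0.54, 0.89, 1.13, 2.01, -1.02, 0.96, -1.74]}
shortup {-90: [-0.03, 0.3, 0.36, 1.9, -0.13, 0.97, -0.91], 0: [0.08, 0.29, 0.23, 1.89, -0.08, 0.97, 0.61], 90: [0.19, 0.29, 0.11, 1.89, -0.04, 0.97, 2.14], 180: [-0.68, 0.69, 1.36, 1.91, -0.74, 1.18, -1.93]}
shblender {-90: [-1.27, 0.69, 1.13, 1.96, -0.76, 1.0, -1.87], 0: [-0.44, 0.4, -0.0, 1.93, 0.0, 0.81, -0.97], 90: [-0.19, 0.42, -0.32, 1.93, 0.17, 0.82, 0.45], 180: [0.03, 0.46, -0.59, 1.92, 0.33, 0.85, 1.89]}
```

```bash
python3 - <<'E'
from h import *
bot.line_to([.266,.592,.28],rate=.15)
bot.move_ptp([*TALL,.27],Q(YT));st('above')
bot.line_to([*TALL,.156],rate=.12);st('down')
hand.grab(25);st('grip')
bot.line_to([*bot.sense()['ee_pos'][:2],.26],rate=.12);st('lift')
p,d=camera("scene");q,e=camera("top")
I=np.hstack([cv2.resize(p[100:230,270:400],(400,400)),cv2.resize(q[110:240,110:240],(400,400))])
cv2.imwrite("pics/l.png",I[:,:,::-1])
E
```

```text
above t2.3 [0.496  0.2072 0.2699] yaw-29.8 F [-0.8  1.1 -1.5] M [-0.13  0.1   0.02] gap0.0919
down t3.4 [0.4971 0.2058 0.1567] yaw-30.0 F [0.2 0.4 0.1] M [-0.09  0.03  0.05] gap0.0918
grip t4.1 [0.4963 0.2056 0.156 ] yaw-30.0 F [-1.   1.1  1.9] M [-0.06  0.29  0.01] gap0.0500
lift t5.1 [0.4957 0.2053 0.2591] yaw-30.0 F [-0.4 -0.5 -2.3] M [-0.09  0.17  0.02] gap0.0501
```

View pics/l.png

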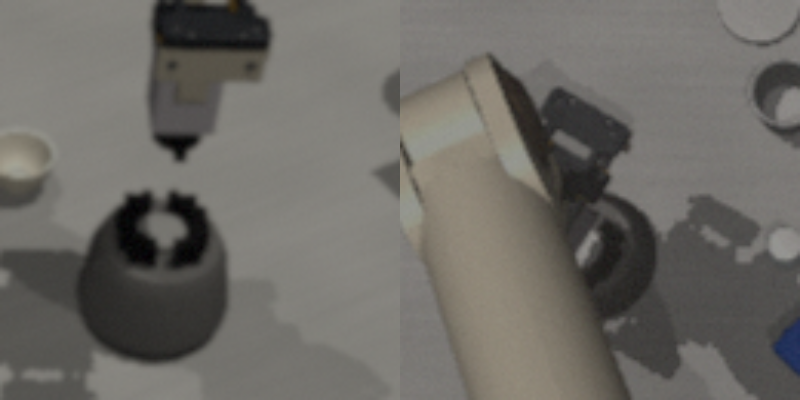

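The picture shows the tall cup gripped and clear of the collar, with the two slots visible at scene crop (165,200) and (165,258). Now I'll carry it to the empty pocket.

```bash
python3 - <<'E'
from h import *
bot.line_to([*EM,.26],Q(YR),rate=.25);st('over')
bot.line_to([*EM,.095],rate=.15);st('low')
for z in(.085,.079,.074,.070,.067):
    bot.line_to([*EM,z],rate=.06);s=st(z)
    if s['ft_force'][2]>4: break
p,d=camera("scene");q,e=camera("top")
I=np.hstack([cv2.resize(p[200:330,110:240],(400,400)),cv2.resize(q[130:260,250:380],(400,400))])
cv2.imwrite("pics/p.png",I[:,:,::-1])
E
```

```text
over t7.4 [ 0.5268 -0.3008  0.26  ] yaw10.1 F [-1.   0.8 -3.2] M [-0.08  0.06 -0.04] gap0.0496
low t8.6 [ 0.5273 -0.3024  0.096 ] yaw10.0 F [ 0.5  0.6 -1.9] M [-0.07  0.05 -0.04] gap0.0501
0.085 t9.0 [ 0.5261 -0.3017  0.0846] yaw10.0 F [ 0.8 -0.5 -2.5] M [-0.08  0.01 -0.06] gap0.0497
0.079 t9.2 [ 0.5261 -0.3018  0.0785] yaw10.0 F [ 0.2 -0.8 -2.6] M [-0.09  0.05 -0.04] gap0.0499
0.074 t9.5 [ 0.5262 -0.3018  0.0735] yaw10.0 F [ 1.1  0.1 -1.8] M [-0.06 -0.03 -0.  ] gap0.0500
0.07 t9.7 [ 0.5262 -0.3018  0.0697] yaw10.0 F [ 0.5 -1.  -2.1] M [-0.11 -0.    0.02] gap0.0502
0.067 t10.0 [ 0.5264 -0.3019  0.0668] yaw10.0 F [ 0.6 -0.6 -1.8] M [-0.13 -0.01  0.07] gap0.0493
```

```bash
python3 - <<'E'
from h import *
for z in(.0655,.0645):
    bot.line_to([*EM,z],rate=.05);s=st(z)
    if s['ft_force'][2]>2: break
hand.gripper_open();st('open')
bot.line_to([*EM,.2],rate=.2)
bot.line_to([.44,.0,.27],Q(YS),rate=.25);st('away')
p,d=camera("scene");q,e=camera("top");np.savez("r.npz",p=p,d=d,q=q,e=e)
I=np.hstack([cv2.resize(p[190:310,110:230],(400,400)),cv2.resize(q[140:230,260:350],(400,400))])
cv2.imwrite("pics/r.png",I[:,:,::-1])
for n,D in(("scene",d),("top",e)):
    W=cloud(n,D).reshape(-1,3)
    for c,z in((EM,.113),(SH,.088)):
        w=W[(abs(W[:,2]-z)<.007)&(np.hypot(*(W[:,:2]-c).T)<.05)]
        if len(w)>20:print(n,z,len(w),np.median(w[:,2]),cv2.minAreaRect(np.float32(w[:,:2]*1000)))
E
```

```text
0.0655 t10.3 [ 0.5265 -0.3024  0.0659] yaw10.0 F [-1.4 -0.7  1.5] M [-0.1   0.34 -0.02] gap0.0497
0.0645 t10.6 [ 0.5265 -0.3024  0.0659] yaw10.0 F [-4.3  1.1  9.5] M [0.27 0.96 0.03] gap0.0502
open t11.4 [ 0.5265 -0.302   0.0645] yaw10.0 F [-0.1 -0.4 -0.2] M [-0.05 -0.01 -0.03] gap0.0919
away t13.7 [ 0.44   -0.0012  0.2696] yaw14.9 F [-0.3 -0.5  0.3] M [-0.07  0.04  0.  ] gap0.0916
scene 0.113 451 0.11350046553720643 ((526.0623168945312, -302.6655578613281), (51.41764831542969, 50.69578552246094), 10.47999095916748)
scene 0.088 372 0.08840600993929812 ((502.2867736816406, -172.67807006835938), (50.812740325927734, 49.70343017578125), 14.880390167236328)
top 0.113 262 0.11375086200438625 ((529.227783203125, -300.1114501953125), (50.58516311645508, 50.44080352783203), 9.05853271484375)
top 0.088 251 0.08833333666120029 ((505.3410949707031, -169.59786987304688), (49.82759094238281, 50.18755340576172), 13.676959991455078)
```

View pics/r.png

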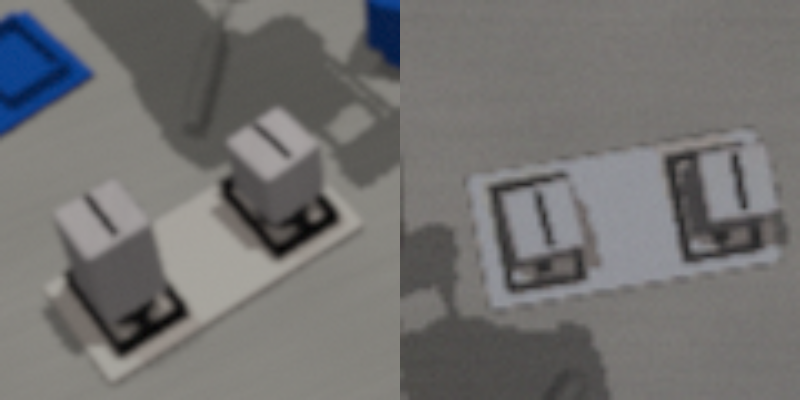

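The tall cup stands upright in the pocket with its top at 0.1135 and yaw near 10°. The short cup is undisturbed. Next I'll refine the collar centre from depth now that it is uncovered.

```bash
python3 - <<'E'
from h import *
r=np.load("r.npz")
from scipy.optimize import least_squares
for n,D in(("scene",r["d"]),("top",r["e"])):
    W=cloud(n,D).reshape(-1,3)
    w=W[(abs(W[:,2]-.110)<.004)&(np.hypot(*(W[:,:2]-TALL).T)<.05)]
    if len(w)<10: print(n,'occluded',len(w));continue
    rad=np.hypot(*(w[:,:2]-TALL).T)
    (cx,cy),R=cv2.minEnclosingCircle(np.float32(w[:,:2]*1000))
    # ring-with-slots fit: ring mid radius 30, slot angle
    f=lambda p:np.maximum(abs(np.hypot(w[:,0]-p[0],w[:,1]-p[1])-.030)-.0075,0)
    s=least_squares(f,TALL,x_scale=.001,diff_step=1e-3)
    print(n,len(w),np.median(w[:,2]),'circ',cx,cy,R,'ringfit',s.x,s.cost)
    a=np.degrees(np.arctan2(*(w[:,:2]-s.x).T[::-1]))
    print(np.histogram(a,36,(-180,180))[0])
E
```

```text
scene 305 0.11018217941952291 circ 494.2335510253906 207.21311950683594 43.89693832397461 ringfit [0.49486759 0.20504899] 0.00020984443102109836
[10 11  8  6 11  7 10 11 12  7 14 10 10  7  0  0 12  7 13 12  7 10 11  9
  7 14  6  8 15 10  8  9  0  0  6  7]
top 226 0.11018062758222821 circ 497.15057373046875 207.3096923828125 42.290191650390625 ringfit [0.49711719 0.20828392] 8.619128597045713e-05
[ 7 12  7  6  8  9  5  9  6  5 11  8  5  6  0  0  3  5  3  9  6  6  7  8
  8  8  7  8 11  6  8  8  0  0  5  6]
```

The slots lie at -30° and 150°, the collar is 0.110 high, and its centre is about (0.4957, 0.2063). Now the short cup.

```bash
python3 - <<'E'
from h import *
S=np.array([.5033,-.1714]);B=np.array([.4957,.2063])
bot.line_to([*S,.2],Q(14.7),rate=.25)
bot.line_to([*S,.041],rate=.15);st('down')
hand.grab(45);st('grip')
bot.line_to([*S,.09],rate=.1);st('lift')
bot.line_to([*S,.25],rate=.2)
bot.line_to([*B,.25],Q(-30),rate=.25);st('over')
bot.line_to([*B,.155],rate=.12);st('low')
for z in(.147,.1435,.141,.138,.135):
    bot.line_to([*B,z],rate=.05);s=st(z)
    if s['ft_force'][2]>4: break
p,d=camera("scene");I=cv2.resize(p[110:220,270:380],(600,600));cv2.imwrite("pics/b.png",I[:,:,::-1])
E
```

```text
down t15.9 [ 0.5041 -0.1716  0.0419] yaw14.7 F [ 0.2  0.1 -0.5] M [-0.04  0.05  0.02] gap0.0914
grip t16.6 [ 0.5033 -0.1714  0.041 ] yaw14.7 F [-0.9  0.3  0.4] M [-0.05  0.13  0.02] gap0.0501
lift t17.3 [ 0.5031 -0.1713  0.0898] yaw14.7 F [-0.7  1.2 -2.3] M [-0.09 -0.04  0.02] gap0.0497
over t19.9 [0.4957 0.2051 0.2496] yaw-30.1 F [ 0.3  0.9 -1.4] M [-0.13  0.15  0.01] gap0.0500
low t20.8 [0.4963 0.2065 0.1557] yaw-30.0 F [ 0.4 -0.2 -1.4] M [-0.04  0.06  0.02] gap0.0497
0.147 t21.1 [0.4955 0.2062 0.1469] yaw-30.0 F [ 0.4  0.2 -2. ] M [-0.17  0.05  0.04] gap0.0497
0.1435 t21.4 [0.4955 0.2062 0.1433] yaw-30.0 F [-0.5 -0.3 -1.6] M [-0.05  0.13 -0.05] gap0.0499
0.141 t21.6 [0.4955 0.2062 0.1408] yaw-30.0 F [ 0.5 -0.2 -0.9] M [-0.03  0.03  0.  ] gap0.0495
0.138 t21.9 [0.4955 0.2062 0.1378] yaw-30.0 F [-0.2 -1.1 -0.9] M [-0.07  0.11 -0.01] gap0.0498
0.135 t22.1 [0.4955 0.2062 0.1347] yaw-30.0 F [-0.3 -0.2 -1.4] M [-0.11  0.12 -0.01] gap0.0498
```

View pics/b.png

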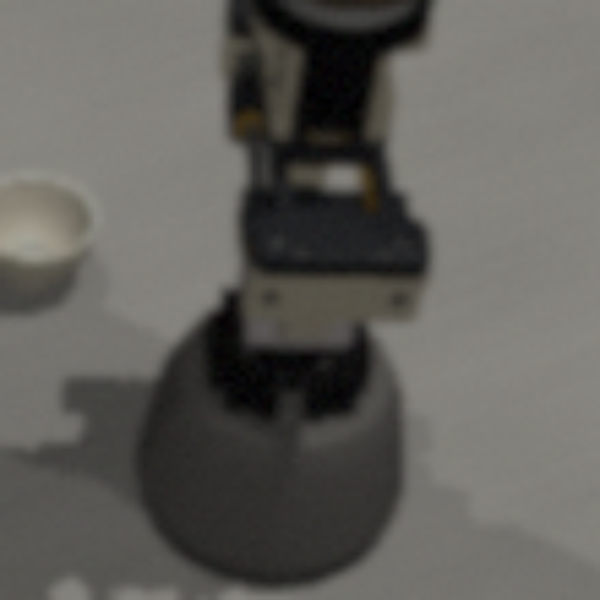

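The cup's lugs are in the slots: its underside is about 8 mm below the collar top and there is no contact force. Now I'll press.

```bash
python3 - <<'E'
from h import *
B=np.array([.4957,.2063])
for z in(.132,.1295,.127,.125,.1235,.1225,.1215,.1205,.1195):
    bot.line_to([*B,z],rate=.04);bot.sleep(.1);s=st(z)
    if s['ft_force'][2]>18: break
E
```

```text
0.132 t22.5 [0.4957 0.2063 0.1319] yaw-30.0 F [-0.4  0.6 -1.2] M [-0.11  0.11  0.01] gap0.0496
0.1295 t22.9 [0.4961 0.2065 0.13  ] yaw-30.0 F [-0.5 -0.4  2.3] M [-0.2   0.19  0.05] gap0.0501
0.127 t23.2 [0.4961 0.2065 0.1273] yaw-30.0 F [-0.2 -0.4  5.6] M [-0.1   0.12 -0.02] gap0.0496
0.125 t23.6 [0.4961 0.2065 0.1254] yaw-30.0 F [-0.6 -1.   5.1] M [-0.15  0.19 -0.04] gap0.0500
0.1235 t23.9 [0.4961 0.2065 0.124 ] yaw-30.0 F [-0.1  0.3  6.3] M [-0.11  0.25 -0.02] gap0.0501
0.1225 t24.3 [0.4961 0.2065 0.1231] yaw-30.0 F [-0.3 -0.8  7.7] M [-0.23  0.31 -0.04] gap0.0496
0.1215 t24.6 [0.4961 0.2065 0.123 ] yaw-30.0 F [-2.5 -0.6 14.1] M [-0.44  0.91 -0.03] gap0.0495
0.1205 t25.0 [0.4962 0.2066 0.1229] yaw-30.0 F [-5.7 -2.7 22.3] M [-0.63  1.62 -0.06] gap0.0498
```

There is a hard stop at TCP 0.123, which puts the underside at 90 mm, with 22 N of push. One last check of hold and bystanders before handing in.

```bash
python3 - <<'E'
from h import *
bot.sleep(1);st('hold')
p,d=camera("scene");q,e=camera("top");z=np.load("scene0.npz")
W=cloud("scene",d).reshape(-1,3);W0=cloud("scene",z["d"]).reshape(-1,3)
for k,c,lo,hi in(('shaker',(.507,.004),.055,.08),('steel',(.663,.006),.05,.095),('bluecup',(.405,-.019),.06,.09)):
    print(k,[np.r_[w.mean(0),len(w)].round(4) for V in(W0,W) for w in[V[(V[:,2]>lo)&(V[:,2]<hi)&(np.hypot(*(V[:,:2]-c).T)<.06)]]])
w=W[(abs(W[:,2]-.113)<.007)&(np.hypot(*(W[:,:2]-EM).T)<.05)];print('tall',np.median(w[:,2]),cv2.minAreaRect(np.float32(w[:,:2]*1000)))
cv2.imwrite("pics/f.png",cv2.resize(p,(768,576))[:,:,::-1])
E
```

```text
hold t26.0 [0.4962 0.2066 0.1229] yaw-30.0 F [-5.9 -2.4 23.6] M [-0.67  1.58 -0.04] gap0.0499
shaker [array([5.057e-01, 1.500e-03, 6.850e-02, 1.560e+02]), array([5.056e-01, 1.500e-03, 6.850e-02, 1.550e+02])]
steel [array([6.545e-01, 6.000e-03, 7.160e-02, 6.090e+02]), array([6.544e-01, 6.200e-03, 7.180e-02, 6.110e+02])]
bluecup [array([ 4.054e-01, -2.140e-02,  7.700e-02,  3.660e+02]), array([ 4.052e-01, -2.160e-02,  7.730e-02,  3.600e+02])]
tall 0.1134499083196551 ((526.4140625, -302.4344482421875), (51.138431549072266, 50.87470245361328), 10.136494636535645)
```

View pics/f.png

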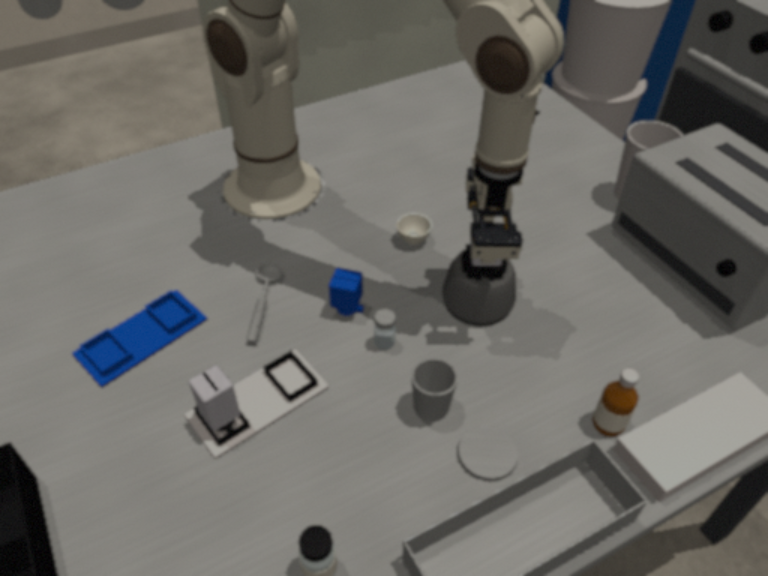

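The tall cup stands in its pocket at (215,405), the short cup is gripped in the blender at (490,250), and the bystanders at (385,330) and (433,390) have not moved.

```bash
python3 -c "
from bench import bot
bot.job_done();print(bot.sense()['time'])"
```

```text
the job is handed in; nothing more can be done
the job is handed in; nothing more can be done
```

The job is done and handed in at about 26 s on the robot's clock. The tall cup is released in the rack's formerly empty pocket. The short cup was turned from 15° to -30°, dropped into the slots and pressed home; the arm still grips it and presses down.

Last checks, none of which failed:
- **Short cup:** it came to a hard stop with the TCP at 0.123 m, so its underside is at 90 mm. The push held steady at 22–24 N over 1 s. No slip showed, but the cup top itself was hidden by the gripper.
- **Tall cup:** its top is at 0.1134 m and its yaw is about 10°, in line with the rack.
- **Bystanders:** the shaker, the steel cup and the blue look-alike cup are unmoved to within 0.3 mm.
- **Cameras:** the two views disagreed by about 3 mm on positions, so I averaged them. Both cups went into their places without side contact.

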